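Seat the optical cell in the photometer and index its filter lever

ROBOT

A 7-joint arm with a two-finger parallel gripper is mounted at the origin on a cart in front of the work surface, level with it; the furniture and walls round the work are solid. World frame = base frame: x ahead of the robot, y to its left, z up, the work surface at z = 0. Lengths are in m, angles in rad, forces in N, time in s.
With the tool pointing down it reaches from about 0.425 to 0.875 m from the base axis. Payload 8.4 kg.
Tool frame: the origin (TCP) lies on the centre line of the jaws, within the pads' length; the fingertips stand 25 mm ahead of it and the grasp point (between the pads) lies 6 mm ahead of it; z points along the fingers, y is the line along which they close (so a half turn about z gives the same grasp; the last joint's range is limited). The gripper opens to 87 mm and grips with 3 to 60 N. Pads are 19 mm wide; open, the fingers measure 117 mm over their backs; the gripper's body (75 mm by 190 mm) begins 51 mm behind the grasp point.
Start: joints at [1.025, 0.333, 0.04, 1.465, -0.013, 1.343, -0.059], TCP at [0.281, -0.586, 0.224] pointing down, gripper open.
Joint ranges: [-2.58, 2.58], [-0.38, 2.09], [-1.3, 1.39], [0.25, 2.4], [-1.5, 4.64], [0.08, 2.09], [-2.65, 2.65]. Speed limits (rad/s): [2.22, 2.22, 2.79, 2.79, 3.14, 3.14, 3.14].

INTERFACE

Orientations are given as [roll, pitch, yaw] about the fixed x, y, z axes, in that order (R = Rz(yaw) Ry(pitch) Rx(roll)).
In Python, from station import bot gives the robot as it stands.
- The arm moves only by the tool carry_out, never from a script. Its arguments are lists of equal length, an entry for each row: "offset": the shift along the tool's x, y, z in m, a list of three; "twist": the turn about the tool's z in degrees; "gripper": the finger opening in m, from 0 to 0.087. A call has 1 to 20 rows; each row is the pose to reach, as a shift and turn from the pose commanded when the call began, along the tool's axes at that moment; what a row does not reach only later rows make up. A row lasts 1/12 s, in which the tool goes at most 41.7 mm and 7.16 degrees, less where a joint would pass 70% of its speed; a pose out of reach is approached as far as the arm can. A call with a gripper value outside its range is refused whole. The fingers move at their own pace and stop on an object; "force" is the grip in N (left out, the last holds). Time passes only in rows, so rows that repeat a pose let the fingers close. It gives the time, the measured TCP pose, the force, the opening and the grip force at its end, in the units of the state.
- bot.sense(): the state, without advancing time (a new reading comes with each control period).
- bot.snapshot(name): name is "scene" or "top" or "wrist"; returns (picture, depth): 400x640x3 uint8, blue, green, red; 400x640 float32, m along the optical axis (not along the pixel's ray), 0 where there is no reading.
- bot.camera_model(name): a dict with "camera_matrix" (3x3 intrinsics, pixels), "R" (3x3) and "t" (3): a world point X has camera coordinates R X + t; the wrist camera has in their place "T_tool_cam" (4x4, takes a point from camera to tool coordinates, whose origin is the TCP and whose axes are the flange's). Camera axes: x right, y down, z forward; pixel columns grow to the right and rows downward; lengths in m; the calibration is good to about 2 mm. A picture is of the moment at which its call begins: read the wrist's pose just before it. camera_model takes no time and is no camera call.
- bot.sign_off(): hands the job in; it is judged then, once.
The state is a dict: "t": time; "q": joint angles; "dq": joint speeds; "tau": joint torques, N m; "tcp_pos": TCP position; "eef_rot": TCP orientation; "ft_force": force on the tool from outside, world axes, zero at the start; "torque": the same for the moment, N m; "finger_gap": opening from 0.0 (shut) to 1.0 (fully open); "finger_force": force on a finger pad.
Only numpy, scipy, OpenCV 4.12 (cv2) and the standard library are available. Lean on these libraries where they do the work, as an engineer would, in place of code of your own. Each camera call takes 0.05 s, during which the arm holds its last target. There are 200 camera calls.

TASK

Pick up the square optical cell without touching its two clear windows with the fingers (the frosted faces are there to be held) and slide it gently and fully home in the photometer's tilted well, turned so that its clear windows face along the light path from the lamp tube to the detector tube. Then click the index lever towards the robot, notch by notch, to the fourth notch counted from the far end (the one with the long mark), without running past it. Leave the other things on the bench where they are.

Things in the scene. Friction and masses are not known exactly. Their poses are not given: they have to be found in the camera images.
- cell: loose optical cell, upright on the counter at any yaw: 25 x 25 mm square, 64 mm tall, with a fixed grey bar on top, 21 mm long along y, 8 mm wide, 8 mm tall; about 55 g. Origin: centre of its underside, z along the cell. Faces at +-x are clear windows (recessed 0.5 mm, 3.5 to 58.5 mm up); faces at +-y are frosted white, to be gripped. Either window may face the lamp
- well: dark steel well block of the photometer, fixed, 50 x 50 x 40 mm, leaning 25 degrees to the photometer's +y side. Origin: centre of its underside; z: the well's axis, up and out. Square blind hole 27.5 mm wide along x and y, 26 mm deep, 2 mm chamfer; mouth at z = 40 mm. x is horizontal and is the light path: lamp tube on the +x (far) face, detector on the -x face, below the mouth
- well_floor (a point): centre of the well's floor, 14 mm along z from the well's origin. Apart from the lever, nothing of the photometer stands above the plane of the well's mouth within 70 mm
- photometer: the photometer, fixed to the counter, yaw differs: base plate 130 x 216 mm, 12 mm high; white lever housing 50 mm high on its -y side, well and lamp housing on its +y side. Origin: centre of its underside; x away from the robot, y left at yaw 0
- index_lever (a joint): index lever angle (rad): 0 = first notch, far end, leaning 40 degrees away from the robot; grows as it comes towards the robot. Notches every 0.349: 0, 0.349, 0.698, 1.047 (fourth, long mark, leaning 20 degrees to the robot), 1.396. A detent, about 2.5 N at the knob, draws it into the nearest notch. Starts in the first, second or third
- lever_axle (a point): fixed point on the lever's axle, 50 mm above the counter; the axle runs along the photometer's y. Grey drums of 22 mm radius stand round the axle on both sides of the lever
- lever_knob (a point): centre of the index lever's black thumb knob, a short cylinder of 16 mm diameter, 16 mm long along the axle's direction, with flat ends, on a 6 mm rod; moves on a circle of 58 mm radius about lever_axle in the photometer's x-z plane

How it is judged:
By the outcome, as a careful person would: the job done as asked, in the order asked, and still so for the second after the job is handed in, with the robot touching nothing.
It also fails if it takes over 58 s, if anything falls off the work surface, if the arm or the gripper's body presses on something with over 40 N, if the wrist force passes 120 N, or if a joint passes its speed limit or range.

## Working session

There is one attempt and no reset: what is moved stays moved. The work goes in short steps, Python scripts to look and compute and a tool call to move; the robot and the scene stay as the last step left them, time stands still between calls to the robot, and variables do not carry over. Pictures are saved under pics/ and viewed, at most 10 in all, crops included, and the job is handed in when it is done.

Besides the shell and the picture viewer there is one more tool, called after ">>>" as name(argument=value, ...), one argument or row to a line, values as JSON. carry_out: Moves the arm, as the interface text tells. Its arguments: {"type":"object","properties":{"offset":{"type":"array"},"twist":{"type":"array"},"gripper":{"type":"array"},"force":{"type":"number"}},"required":["offset","twist","gripper"]}

```bash
mkdir -p pics; ls; python3 - <<'E'
from station import bot
import cv2,numpy as np
s=bot.sense();print(s)
for n in("scene","top"):
    p,d=bot.snapshot(n);cv2.imwrite(f"pics/{n}0.png",p);np.save(f"pics/{n}0.npy",d)
    print(n,bot.camera_model(n))
print(bot.camera_model("wrist"))
E
```

```text
pics
{'t': 0.0, 'q': array([ 1.02480999,  0.33393035,  0.03987034,  1.4662635 , -0.01339509,
        1.34326322, -0.05849663]), 'dq': array([ 1.28746317e-03, -9.75363047e-04, -5.93493356e-05,  9.60587199e-04,
        7.59230638e-04, -1.55902297e-03, -9.06022579e-04]), 'tau': array([ 1.17889408e-04, -6.56361938e+01,  1.33556083e+00, -4.03813505e+01,
       -5.97226247e-02,  4.47352440e-02,  2.17710849e-04]), 'tcp_pos': array([ 0.28062447, -0.58580071,  0.22275044]), 'eef_rot': array([-3.13999813e+00,  1.13201911e-04,  4.46777051e-01]), 'ft_force': array([-0.3754241 , -0.19063878,  0.68384279]), 'torque': array([ 0.03792931, -0.04716897, -0.02405939]), 'finger_force': 0.0, 'finger_gap': 0.9987776316896262}
scene {'camera_matrix': array([[467.78031245,   0.        , 317.48683025],
       [  0.        , 467.78031245, 200.23773689],
       [  0.        ,   0.        ,   1.        ]]), 'R': array([[-0.64271995, -0.76587754,  0.01851103],
       [-0.49520122,  0.39689111, -0.77282158],
       [ 0.58453983, -0.50587453, -0.63435333]]), 't': array([0.46623662, 0.29835029, 0.85199372])}
top {'
[... 200 characters left out ...]
99993494, -0.00611575],
       [-0.99142443,  0.01034377, -0.13027126],
       [ 0.13032605,  0.00480892, -0.99145953]]), 't': array([0.12174306, 0.56676819, 0.97803385])}
{'camera_matrix': array([[328.04125679,   0.        , 318.48050417],
       [  0.        , 328.04125679, 198.49572814],
       [  0.        ,   0.        ,   1.        ]]), 'T_tool_cam': array([[-4.15318282e-04, -9.66368309e-01, -2.57161660e-01,
         6.91564219e-02],
       [ 9.99999793e-01, -2.74763306e-04, -5.82496024e-04,
         7.85892552e-05],
       [ 4.92247109e-04, -2.57161849e-01,  9.66368222e-01,
        -1.61507961e-01],
       [ 0.00000000e+00,  0.00000000e+00,  0.00000000e+00,
         1.00000000e+00]])}
```

View pics/top0.png

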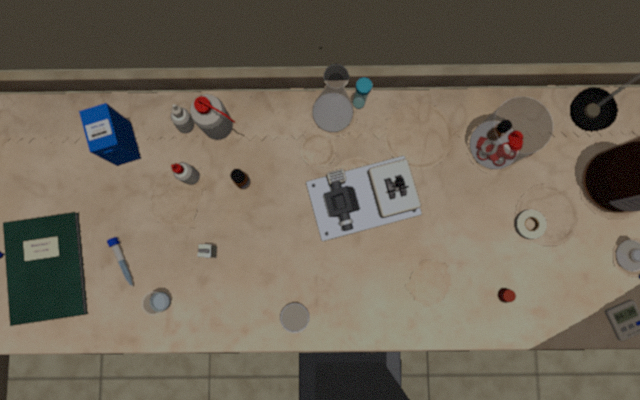

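View pics/scene0.png

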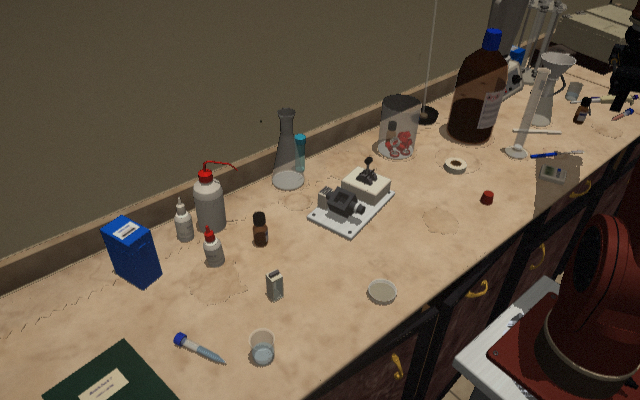

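The top view shows the cell at (205,250), the photometer at (364,198) with the well on the left (+y) and the lever on the right. The scene view shows the cell at (275,286) and the lever knob near (368,160). Next I'll zoom in and measure.

```bash
cat > h.py <<'E'
from station import bot
import numpy as np,cv2
from scipy.spatial.transform import Rotation as Ro
def cam(n,s=None):
    m=bot.camera_model(n);K=m["camera_matrix"]
    if "R" in m: return K,m["R"],m["t"]
    T=np.eye(4);T[:3,:3]=Ro.from_euler('xyz',s["eef_rot"]).as_matrix();T[:3,3]=s["tcp_pos"]
    W=np.linalg.inv(T@m["T_tool_cam"]);return K,W[:3,:3],W[:3,3]
def ray(c,uv):
    K,R,t=c;d=R.T@np.linalg.inv(K)@np.array([uv[0],uv[1],1.]);return -R.T@t,d
def onz(c,uv,z):
    o,d=ray(c,uv);return o+d*(z-o[2])/d[2]
def proj(c,X):
    K,R,t=c;p=K@(R@np.array(X)+t);return p[:2]/p[2]
def tri(c1,u1,c2,u2):
    o1,d1=ray(c1,u1);o2,d2=ray(c2,u2)
    a=np.linalg.lstsq(np.c_[d1,-d2],o2-o1,rcond=None)[0]
    p,q=o1+a[0]*d1,o2+a[1]*d2;return (p+q)/2,np.linalg.norm(p-q)
E
python3 - <<'E'
from h import *
t=cv2.imread("pics/top0.png");s=cv2.imread("pics/scene0.png")
f=lambda im,x,y,w,h,k:cv2.resize(im[y:y+h,x:x+w],None,fx=k,fy=k,interpolation=cv2.INTER_CUBIC)
A=f(t,300,150,130,100,4) #520x400
B=f(t,190,235,35,30,8) #280x240
C=f(s,300,145,100,95,4)#400x380
D=f(s,255,260,40,45,6)#240x270
o=np.zeros((600,800,3),np.uint8)
A=f(t,300,150,130,95,3);C=f(s,300,145,100,95,3)
o[:285,:390]=A;o[:285,400:700]=C;o[300:540,:280]=B;o[300:570,400:640]=D
cv2.imwrite("pics/z.png",o)
c=cam("top")
hsv=cv2.cvtColor(t,cv2.COLOR_BGR2HSV)
# base plate: low saturation bright
m=((hsv[...,1]<45)&(hsv[...,2]>110)).astype(np.uint8);m[:150]=0;m[250:]=0;m[:,:295]=0;m[:,430:]=0
cs=max(cv2.findContours(m,0,2)[0],key=cv2.contourArea);r=cv2.boxPoints(cv2.minAreaRect(cs))
P=np.array([onz(c,p,.012) for p in r]);print(r,P)
print("ctr",P.mean(0),np.linalg.norm(P-np.roll(P,1,0),axis=1))
d=np.load("pics/top0.npy");print(d[244:258,196:214].round(3)[::2,::2])
E
```

```text
[[303.7602  178.17137]
 [406.01306 150.78221]
 [423.02588 214.29665]
 [320.773   241.6858 ]] [[ 0.62171953  0.13523419  0.012     ]
 [ 0.67794171 -0.08051599  0.012     ]
 [ 0.5431644  -0.11115426  0.012     ]
 [ 0.48867216  0.10117165  0.012     ]]
ctr [0.58287445 0.0111839  0.012     ] [0.13733849 0.22295532 0.13821587 0.21920697]
[[1.043 1.043 0.98  0.976 0.978 0.977 0.978 0.978 1.04 ]
 [1.045 1.04  0.978 0.974 0.979 0.977 0.979 0.98  0.988]
 [1.043 1.041 0.971 0.967 0.966 0.97  0.97  0.974 0.989]
 [1.043 0.976 0.964 0.97  0.967 0.972 0.968 0.976 0.989]
 [1.042 0.982 0.979 0.976 0.977 0.974 0.969 0.973 0.99 ]
 [1.038 0.975 0.974 0.976 0.977 0.975 0.978 0.974 0.993]
 [1.035 1.041 0.973 0.972 0.973 0.978 0.977 0.975 0.994]]
```

View pics/z.png

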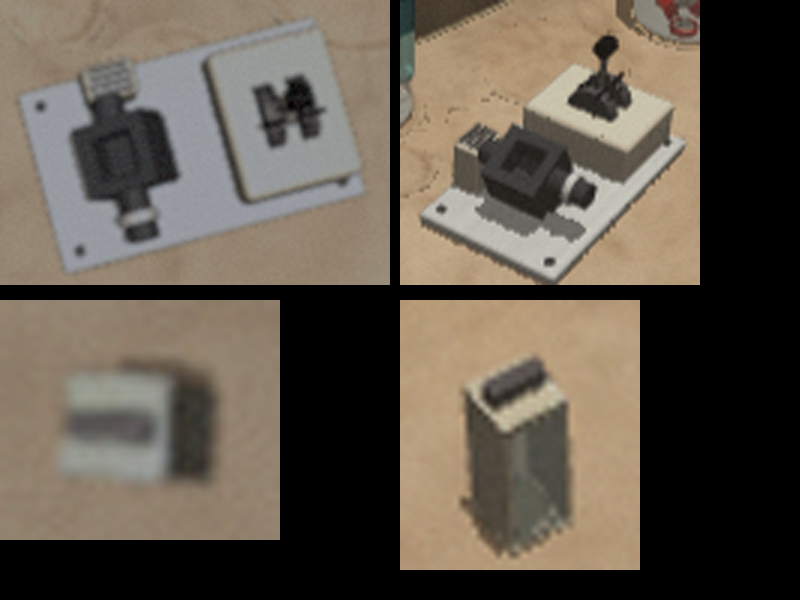

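The zoom shows the photometer yawed by about +15°, with its mouth square near (111,155)/3 in the top crop. The lever leans away slightly, and the cell's bar runs roughly along world y. The tool can't tilt, so I'll hold the cell by its top bar: that puts the grip axis on cell x, and the cell can then be tilted about it. First I'll move over for a wrist view.

>>> carry_out(
  offset=[
    [0.31,-0.184,-0.04],
    [0.31,-0.184,-0.04],
    [0.31,-0.184,-0.04],
    [0.31,-0.184,-0.04],
    [0.31,-0.184,-0.04],
    [0.31,-0.184,-0.04],
    [0.31,-0.184,-0.04],
    [0.31,-0.184,-0.04],
    [0.503,-0.542,-0.03],
    [0.503,-0.542,-0.03],
    [0.503,-0.542,-0.03],
    [0.503,-0.542,-0.03],
    [0.503,-0.542,-0.03],
    [0.503,-0.542,-0.03],
    [0.503,-0.542,-0.03],
    [0.503,-0.542,-0.03],
    [0.503,-0.542,-0.03],
    [0.503,-0.542,-0.03],
    [0.503,-0.542,-0.03],
    [0.503,-0.542,-0.03],
  ],
  twist=[-7,-14,-21,-28,-35,-42,-49,-56,-63,-66,-66,-66,-66,-66,-66,-66,-66,-66,-66,-66],
  gripper=[0.05,0.05,0.05,0.05,0.05,0.05,0.05,0.05,0.05,0.05,0.05,0.05,0.05,0.05,0.05,0.05,0.05,0.05,0.05,0.05],
)

```text
t: 1.77
tcp_pos: [0.4994, 0.1253, 0.2535]
eef_rot: [-3.141, -0.002, 1.606]
ft_force: [-1.2, -0.6, -0.3]
finger_gap: 0.575
finger_force: 0.0
```

```bash
python3 - <<'E'
from h import *
s=bot.sense();print(s["t"],s["tcp_pos"],s["eef_rot"],s["q"].round(2))
p,d=bot.snapshot("wrist");cv2.imwrite("pics/w1.png",p);np.save("pics/w1.npy",d);np.save("pics/w1s.npy",s,allow_pickle=True)
c=cam("wrist",s)
print("cell expected",proj(c,onz(cam("top"),(204.,249.),.064)),onz(cam("top"),(204.,249.),.064))
f=cv2.resize(p,(800,500),interpolation=cv2.INTER_CUBIC);cv2.imwrite("pics/w1b.png",f)
E
```

```text
1.7667 [0.49936666 0.12528389 0.25350816] [-3.14118446e+00 -1.81664737e-03  1.60594900e+00] [ 0.31  0.09 -0.67  1.72  0.05  1.36 -0.34]
cell expected [299.9405608  -39.41391799] [0.47400603 0.32993402 0.064     ]
```

View pics/w1b.png

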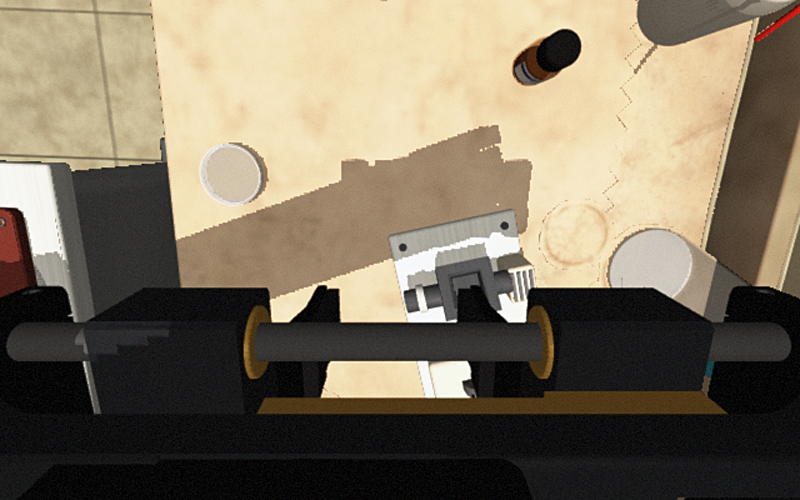

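The wrist view shows the plate's +y end with corners near (390,237) and (515,210), and the well at (465,275). The gripper hides everything below that, so I'll step back to see the whole photometer, then do the same for the cell.

>>> carry_out(
  offset=[
    [-0.24,0.05,0],
    [-0.24,0.05,0],
    [-0.24,0.05,0],
    [-0.24,0.05,0],
    [-0.24,0.05,0],
    [-0.24,0.05,0],
    [-0.24,0.05,0],
    [-0.24,0.05,0],
    [-0.24,0.05,0],
    [-0.24,0.05,0],
    [-0.24,0.05,0],
    [-0.24,0.05,0],
  ],
  twist=[-7,-13,-13,-13,-13,-13,-13,-13,-13,-13,-13,-13],
  gripper=[0.05,0.05,0.05,0.05,0.05,0.05,0.05,0.05,0.05,0.05,0.05,0.05],
)

```text
t: 2.82
tcp_pos: [0.5569, -0.1174, 0.2539]
eef_rot: [3.141, 0.0, 1.827]
ft_force: [0.8, 0.4, -0.6]
finger_gap: 0.575
finger_force: 0.0
```

```bash
python3 - <<'E'
from h import *
s=bot.sense();print(s["t"],s["tcp_pos"],s["eef_rot"])
p,d=bot.snapshot("wrist");cv2.imwrite("pics/w2.png",p);np.save("pics/w2.npy",d);np.save("pics/w2s.npy",s,allow_pickle=True)
cv2.imwrite("pics/w2b.png",cv2.resize(p[:240,200:520],(800,600),interpolation=cv2.INTER_CUBIC))
E
```

```text
2.8167 [ 0.55689531 -0.11743388  0.25389042] [3.14136769e+00 1.89781498e-04 1.82741452e+00]
```

View pics/w2b.png

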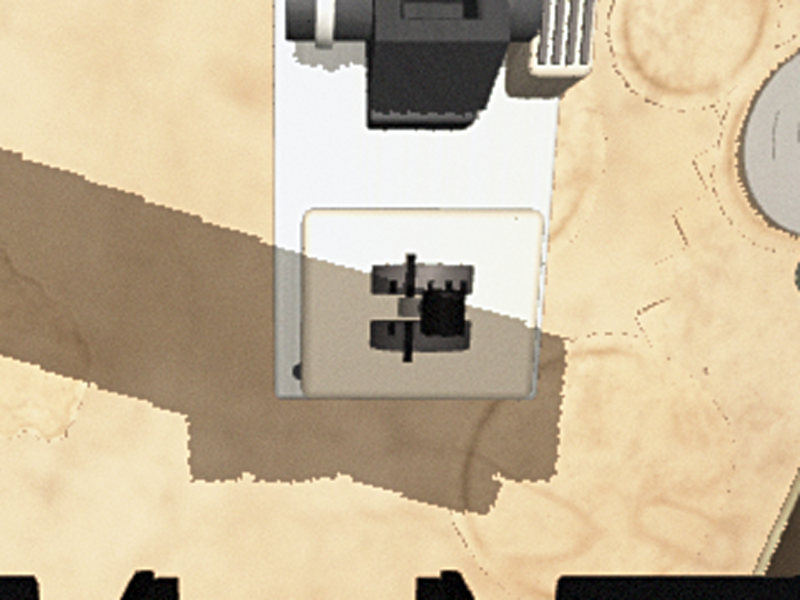

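>>> carry_out(
  offset=[
    [0.28,-0.14,0],
    [0.28,-0.14,0],
    [0.28,-0.14,0],
    [0.28,-0.14,0],
    [0.28,-0.14,0],
    [0.28,-0.14,0],
    [0.28,-0.14,0],
    [0.28,-0.14,0],
    [0.28,-0.14,0],
    [0.28,-0.14,0],
    [0.28,-0.14,0],
    [0.28,-0.14,0],
  ],
  twist=[7,13,13,13,13,13,13,13,13,13,13,13],
  gripper=[0.05,0.05,0.05,0.05,0.05,0.05,0.05,0.05,0.05,0.05,0.05,0.05],
)

```text
t: 3.87
tcp_pos: [0.3513, 0.1165, 0.2536]
eef_rot: [-3.141, -0.0, 1.598]
ft_force: [-0.2, -0.1, -0.2]
finger_gap: 0.575
finger_force: 0.0
```

```bash
python3 - <<'E'
from h import *
s=bot.sense();print(s["t"],s["tcp_pos"],s["eef_rot"])
p,d=bot.snapshot("wrist");cv2.imwrite("pics/w3.png",p);np.save("pics/w3.npy",d);np.save("pics/w3s.npy",s,allow_pickle=True)
c=cam("wrist",s);u=proj(c,[.474,.33,.064]).astype(int);print(u)
x,y=max(u[0]-60,0),max(u[1]-45,0);print(x,y)
cv2.imwrite("pics/w3b.png",cv2.resize(p[y:y+90,x:x+120],(800,600),interpolation=cv2.INTER_CUBIC))
E
```

```text
3.8667 [0.3513315  0.11645129 0.25362182] [-3.14141469e+00 -2.78288516e-04  1.59762240e+00]
[458 -45]
398 0
```

View pics/w3b.png

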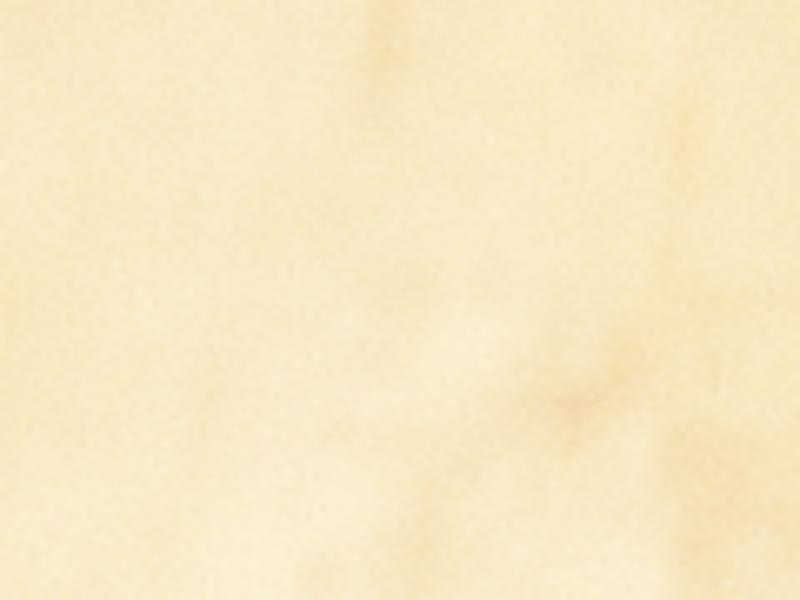

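This one missed: I worked out the shift with the wrong start yaw, so the view shows only empty counter. The earlier view (w2) shows the photometer square to the tool, so its yaw is about 0.257, and the knob sits near (442,312). Moving on to the cell.

>>> carry_out(
  offset=[
    [0.08,0.126,0],
    [0.08,0.126,0],
    [0.08,0.126,0],
    [0.08,0.126,0],
    [0.08,0.126,0],
    [0.08,0.126,0],
    [0.08,0.126,0],
    [0.08,0.126,0],
  ],
  twist=[0,0,0,0,0,0,0,0],
  gripper=[0.05,0.05,0.05,0.05,0.05,0.05,0.05,0.05],
)

```text
t: 4.58
tcp_pos: [0.4741, 0.1997, 0.2536]
eef_rot: [-3.141, 0.001, 1.598]
ft_force: [-0.1, -0.5, 1.1]
finger_gap: 0.575
finger_force: 0.0
```

```bash
python3 - <<'E'
from h import *
s=bot.sense();print(s["t"],s["tcp_pos"],s["eef_rot"])
p,d=bot.snapshot("wrist");np.save("pics/w4p.npy",p);np.save("pics/w4.npy",d);np.save("pics/w4s.npy",s,allow_pickle=True)
c=cam("wrist",s);u=proj(c,[.474,.33,.064]).astype(int);print(u)
x,y=max(u[0]-60,0),max(u[1]-45,0);print(x,y)
cv2.imwrite("pics/w4b.png",cv2.resize(p[y:y+90,x:x+120],(800,600),interpolation=cv2.INTER_CUBIC))
# depth-based: points with z in 0.06..0.066 and bar >0.069
K,R,t=c;v,uu=np.mgrid[0:400,0:640];X=np.stack([(uu-K[0,2])/K[0,0]*d,(v-K[1,2])/K[1,1]*d,d],-1)
W=(X-t)@R
near=(np.hypot(W[...,0]-.474,W[...,1]-.33)<.05)&(d>0)
for lo,hi in((.058,.068),(.068,.08)):
    m=near&(W[...,2]>lo)&(W[...,2]<hi);q=W[m];
    r=cv2.minAreaRect((q[:,:2]*1000).astype(np.float32));print(m.sum(),q.mean(0),r)
E
```

```text
4.5833 [0.47413636 0.19974609 0.2536151 ] [-3.14139382e+00  8.07706530e-04  1.59787337e+00]
[322  47]
262 2
513 [0.46944116 0.32935671 0.06435505] ((469.477783203125, 330.19915771484375), (25.21048355102539, 24.98685646057129), 86.51318359375)
197 [0.46954211 0.32997829 0.07219907] ((469.5045166015625, 330.0270080566406), (20.899200439453125, 7.9343061447143555), 86.56585693359375)
```

View pics/w4b.png

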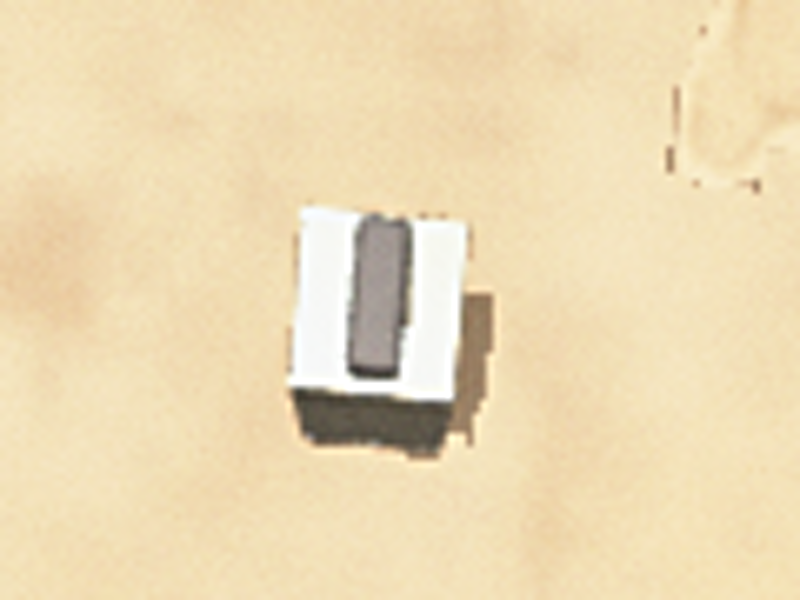

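The crop shows the cell's white top with the bar at (380,295). Depth gives its centre as (0.4695, 0.330) with the bar at 86.6°. I'll grip the bar's upper half with the fingertips about 4 mm above the cell top.

>>> carry_out(
  offset=[
    [0.13,-0.001,0.0],
    [0.13,-0.001,0.0],
    [0.13,-0.001,0.0],
    [0.13,-0.001,0.0],
    [0.13,-0.001,0.04],
    [0.13,-0.001,0.08],
    [0.13,-0.001,0.12],
    [0.13,-0.001,0.14],
    [0.13,-0.001,0.15],
    [0.13,-0.001,0.161],
    [0.13,-0.001,0.161],
    [0.13,-0.001,0.161],
  ],
  twist=[5,5,5,5,5,5,5,5,5,5,5,5],
  gripper=[0.05,0.05,0.05,0.05,0.05,0.05,0.05,0.05,0.05,0.05,0.05,0.05],
)

```text
t: 5.63
tcp_pos: [0.4705, 0.3307, 0.0939]
eef_rot: [3.14, -0.001, 1.511]
ft_force: [0.1, -0.1, -0.4]
finger_gap: 0.574
finger_force: 0.0
```

```bash
python3 - <<'E'
from h import *
d=np.load("pics/w2.npy");s=np.load("pics/w2s.npy",allow_pickle=True).item();c=cam("wrist",s);p=cv2.imread("pics/w2.png")
K,R,t=c;v,uu=np.mgrid[0:400,0:640];X=np.stack([(uu-K[0,2])/K[0,0]*d,(v-K[1,2])/K[1,1]*d,d],-1)
W=(X-t)@R
roi=(d>0)&(v<200)&(uu>290)&(uu<440)
for lo,hi in((.009,.016),(.044,.054),(.085,.115)):
    m=roi&(W[...,2]>lo)&(W[...,2]<hi);
    cc=max(cv2.findContours(m.astype(np.uint8),0,1)[0],key=cv2.contourArea)[:,0];q=W[cc[:,1],cc[:,0]]
    print(m.sum(),q.mean(0),cv2.minAreaRect((q[:,:2]*1000).astype(np.float32)))
# points on block top: print W along some rows
for y in (0,2,4,6,8,12): print(y,[tuple((W[y,x]*1000).round().astype(int)) for x in range(340,408,8)])
q=onz(c,(200+442/2.5,312/2.5),.1);print(q)
m=roi&(W[...,2]>.055)&(W[...,1]<.0);print(W[m].max(0),W[m].min(0))
E
```

```text
6339 [ 0.57890264 -0.00568453  0.01197515] ((582.8443603515625, -7.405250549316406), (129.9691619873047, 175.3025665283203), 14.447977066040039)
6480 [ 0.59269255 -0.04692343  0.0470694 ] ((593.378662109375, -47.761993408203125), (104.25614166259766, 81.42967224121094), 14.70659065246582)
170 [ 0.58759414 -0.04936736  0.11226372] ((587.6649169921875, -49.432655334472656), (5.417863845825195, 15.14090347290039), 16.568899154663086)
0 [(np.int64(532), np.int64(54), np.int64(66)), (np.int64(540), np.int64(56), np.int64(65)), (np.int64(547), np.int64(56), np.int64(70)), (np.int64(556), np.int64(68), np.int64(38)), (np.int64(563), np.int64(70), np.int64(39)), (np.int64(571), np.int64(72), np.int64(39)), (np.int64(577), np.int64(68), np.int64(57)), (np.int64(583), np.int64(66), np.int64(70)), (np.int64(591), np.int64(69), np.int64(65))]
2 [(np.int64(533), np.int64(52), np.int64(65)), (np.int64(540), np.int64(54), np.int64(66)), (np.int64(547), np.int64(54), np.int64(71)), (np.int64(556), np.int64(67), np.int64(37)), (np.int64(564), np.int64(68), np.int64(39)), (np.int64(572), np.int64(71),
[... 1197 characters left out ...]
p.int64(570), np.int64(54), np.int64(73)), (np.int64(578), np.int64(56), np.int64(74)), (np.int64(585), np.int64(58), np.int64(74)), (np.int64(594), np.int64(63), np.int64(64))]
12 [(np.int64(535), np.int64(45), np.int64(60)), (np.int64(543), np.int64(48), np.int64(59)), (np.int64(550), np.int64(45), np.int64(76)), (np.int64(557), np.int64(47), np.int64(75)), (np.int64(564), np.int64(49), np.int64(74)), (np.int64(571), np.int64(51), np.int64(75)), (np.int64(578), np.int64(52), np.int64(77)), (np.int64(586), np.int64(54), np.int64(76)), (np.int64(595), np.int64(61), np.int64(60))]
[ 0.59449256 -0.04830519  0.1       ]
[ 0.61689326 -0.02637603  0.11785447] [ 0.56917728 -0.0708481   0.05506458]
```

>>> carry_out(
  offset=[
    [0,-0.001,0.001],
    [0,-0.001,0.001],
    [0,-0.001,0.001],
    [0,-0.001,0.001],
    [0,-0.001,0.001],
    [0,-0.001,0.001],
    [0,-0.001,0.001],
    [0,-0.001,0.001],
    [0,-0.001,0.001],
  ],
  twist=[0,0,0,0,0,0,0,0,0],
  gripper=[0.05,0.05,0.0,0.0,0.0,0.0,0.0,0.0,0.0],
  force=10,
)

```text
t: 6.38
tcp_pos: [0.469, 0.3306, 0.0916]
eef_rot: [-3.142, -0.0, 1.511]
ft_force: [-0.4, 0.6, -0.3]
finger_gap: 0.133
finger_force: 0.0
```

```bash
python3 - <<'E'
from h import *
s=bot.sense();print(s["t"],s["tcp_pos"],s["eef_rot"],s["finger_gap"]*87,s["finger_force"])
E
```

```text
6.3833 [0.46899074 0.33059075 0.09164952] [-3.14152109e+00 -4.19132233e-05  1.51146433e+00] 11.606110239795134 0.0
```

>>> carry_out(
  offset=[
    [0,0,-0.001],
    [0,0,-0.001],
    [0,0,-0.001],
    [0,0,-0.001],
    [0,0,-0.001],
    [0,0,-0.001],
    [0,0,-0.02],
    [0,0,-0.04],
    [0,0,-0.06],
    [0,0,-0.06],
  ],
  twist=[0,0,0,0,0,0,0,0,0,0],
  gripper=[0.0,0.0,0.0,0.0,0.0,0.0,0.0,0.0,0.0,0.0],
  force=10,
)

```text
t: 7.22
tcp_pos: [0.4703, 0.3321, 0.1555]
eef_rot: [3.138, -0.003, 1.512]
ft_force: [0.2, 0.8, 0.0]
finger_gap: 0.005
finger_force: 0.0
```

The fingers closed fully, so the grip missed or slipped. I'll check the cell by depth from here.

>>> carry_out(
  offset=[
    [-0.07,0,-0.06],
    [-0.13,0,-0.1],
    [-0.13,0,-0.1],
    [-0.13,0,-0.1],
    [-0.13,0,-0.1],
    [-0.13,0,-0.1],
  ],
  twist=[0,0,0,0,0,0],
  gripper=[0.05,0.05,0.05,0.05,0.05,0.05],
)

```text
t: 7.72
tcp_pos: [0.4624, 0.199, 0.2527]
eef_rot: [3.139, 0.001, 1.507]
ft_force: [-1.0, 0.6, -0.5]
finger_gap: 0.373
finger_force: 0.0
```

```bash
cat >> h.py <<'E'
def cloud(name="wrist"):
    s=bot.sense();p,d=bot.snapshot(name);K,R,t=c=cam(name,s)
    v,u=np.mgrid[0:400,0:640];X=np.stack([(u-K[0,2])/K[0,0]*d,(v-K[1,2])/K[1,1]*d,d],-1)
    return s,p,d,(X-t)@R,c
E
python3 - <<'E'
from h import *
s,p,d,W,c=cloud();print(s["t"],s["tcp_pos"],s["eef_rot"]);cv2.imwrite("pics/w5.png",p)
near=(np.hypot(W[...,0]-.4695,W[...,1]-.33)<.06)&(d>0)
for lo,hi in((.01,.05),(.058,.068),(.068,.08)):
    m=near&(W[...,2]>lo)&(W[...,2]<hi);q=W[m]
    if len(q)>5:print(m.sum(),q.mean(0),cv2.minAreaRect((q[:,:2]*1000).astype(np.float32)))
E
```

```text
7.7167 [0.4623844  0.19897157 0.25269971] [3.13856180e+00 6.58519172e-04 1.50698638e+00]
114 [0.46872554 0.31785759 0.03297241] ((468.7090148925781, 317.861083984375), (0.45479029417037964, 24.50887680053711), 85.83389282226562)
533 [0.46944897 0.32919535 0.06437361] ((469.576904296875, 329.87738037109375), (24.64702033996582, 24.794157028198242), 85.84922790527344)
191 [0.46952325 0.32996874 0.07233317] ((469.51605224609375, 330.1077880859375), (20.932741165161133, 6.7910542488098145), 86.35614013671875)
```

>>> carry_out(
  offset=[
    [0.13,0,0],
    [0.13,0,0],
    [0.13,0,0],
    [0.13,0,0],
    [0.13,0,0.04],
    [0.13,0,0.08],
    [0.13,0,0.12],
    [0.13,0,0.14],
    [0.13,0,0.15],
    [0.13,0,0.15],
    [0.13,0,0.15],
    [0.13,0,0.15],
  ],
  twist=[0,0,0,0,0,0,0,0,0,0,0,0],
  gripper=[0.04,0.04,0.04,0.04,0.04,0.04,0.04,0.04,0.04,0.04,0.04,0.04],
)

```text
t: 8.77
tcp_pos: [0.4694, 0.332, 0.1032]
eef_rot: [3.14, -0.002, 1.512]
ft_force: [0.0, 0.7, 1.3]
finger_gap: 0.456
finger_force: 0.0
```

>>> carry_out(
  offset=[
    [-0.002,0,0.006],
    [-0.002,0,0.013],
    [-0.002,0,0.013],
    [-0.002,0,0.013],
    [-0.002,0,0.013],
    [-0.002,0,0.013],
    [-0.002,0,0.013],
    [-0.002,0,0.013],
    [-0.002,0,0.013],
    [-0.002,0,0.013],
    [-0.002,0,0.013],
    [-0.002,0,0.013],
    [-0.002,0,0.013],
  ],
  twist=[0,0,0,0,0,0,0,0,0,0,0,0,0],
  gripper=[0.04,0.04,0.04,0.0,0.0,0.0,0.0,0.0,0.0,0.0,0.0,0.0,0.0],
  force=10,
)

```text
t: 9.85
tcp_pos: [0.4689, 0.3286, 0.0887]
eef_rot: [3.142, -0.0, 1.511]
ft_force: [-0.3, -0.7, 0.1]
finger_gap: 0.009
finger_force: 0.0
```

```bash
python3 - <<'E'
from h import *
s=bot.sense();print(s["tcp_pos"],s["finger_gap"],s["finger_force"])
p,d=bot.snapshot("scene");c=cam("scene");u=proj(c,[.4695,.33,.09]).astype(int);print(u)
cv2.imwrite("pics/s2.png",cv2.resize(p[u[1]-60:u[1]+60,u[0]-80:u[0]+80],(800,600),interpolation=cv2.INTER_CUBIC))
E
```

```text
[0.46891285 0.32858428 0.0886881 ] 0.008719607795823979 0.0
[272 266]
```

View pics/s2.png

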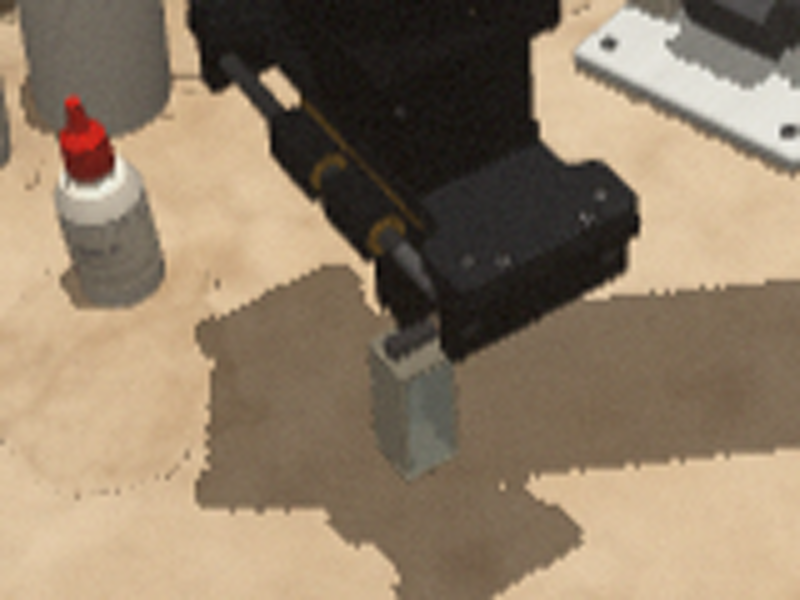

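The scene view shows the cell upright and unmoved, bar at (412,338), and the closed fingers ending above or behind it. I'll measure where the fingers really are from depth.

```bash
python3 - <<'E'
from h import *
for n in("scene","top"):
    s,p,d,W,c=cloud(n)
    m=(d>0)&(abs(W[...,0]-.469)<.10)&(abs(W[...,1]-.33)<.05)&(W[...,2]>.05)&(W[...,2]<.2)
    q=W[m]*1000
    for lo in range(60,130,5):
        k=q[(q[:,2]>=lo)&(q[:,2]<lo+5)]
        if len(k):print(n,lo,len(k),k.min(0).round(),k.max(0).round(),np.median(k,0).round())
E
```

```text
scene 60 67 [456. 317.  61.] [484. 342.  65.] [464. 333.  63.]
scene 65 27 [457. 320.  65.] [475. 342.  70.] [466. 334.  67.]
scene 70 32 [464. 320.  70.] [474. 339.  74.] [469. 330.  72.]
scene 85 8 [459. 323.  88.] [473. 338.  90.] [460. 334.  89.]
scene 90 22 [459. 325.  90.] [478. 338.  95.] [461. 335.  93.]
scene 95 15 [458. 327.  95.] [476. 339. 100.] [459. 336.  97.]
scene 100 20 [459. 328. 100.] [479. 339. 104.] [461. 336. 102.]
scene 105 15 [458. 332. 106.] [477. 339. 110.] [462. 337. 108.]
scene 110 11 [458. 335. 111.] [475. 338. 115.] [467. 337. 113.]
scene 115 7 [457. 336. 116.] [473. 339. 119.] [467. 336. 117.]
scene 120 5 [455. 338. 120.] [461. 339. 123.] [458. 339. 122.]
top 60 2 [474. 316.  62.] [476. 317.  63.] [475. 317.  63.]
```

>>> carry_out(
  offset=[
    [0,0,0],
    [0,0,0],
    [0,0,0],
    [0,0,0],
    [0,0,0],
    [0,0,0.005],
    [0,0,0.01],
    [0.001,0,0.01],
  ],
  twist=[0,0,0,0,0,0,0,0],
  gripper=[0.025,0.025,0.025,0.025,0.025,0.025,0.025,0.025],
)

```text
t: 10.67
tcp_pos: [0.4685, 0.3289, 0.0774]
eef_rot: [-3.14, 0.001, 1.511]
ft_force: [-0.1, -0.6, -0.7]
finger_gap: 0.286
finger_force: 0.0
```

```bash
python3 - <<'E'
from h import *
s,p,d,W,c=cloud("scene");print(s["tcp_pos"],s["finger_gap"]*87,s["ft_force"])
m=(d>0)&(abs(W[...,0]-.469)<.10)&(abs(W[...,1]-.33)<.05)&(W[...,2]>.05)&(W[...,2]<.2)
q=W[m]*1000
for lo in range(60,110,4):
    k=q[(q[:,2]>=lo)&(q[:,2]<lo+4)]
    if len(k):print(lo,len(k),k.min(0).round(),k.max(0).round(),np.median(k,0).round())
E
```

```text
[0.4684745  0.32886741 0.07735907] 24.884493123188303 [-0.11148337 -0.61573827 -0.70620739]
60 32 [456. 326.  60.] [482. 342.  64.] [466. 336.  63.]
64 24 [458. 322.  64.] [482. 342.  68.] [467. 337.  65.]
68 14 [466. 326.  68.] [475. 340.  72.] [469. 334.  70.]
72 11 [467. 321.  72.] [481. 338.  76.] [471. 334.  73.]
76 13 [446. 325.  76.] [489. 339.  80.] [479. 336.  78.]
80 20 [445. 332.  80.] [489. 339.  84.] [455. 337.  82.]
84 10 [445. 330.  84.] [488. 339.  87.] [448. 336.  86.]
88 12 [446. 332.  88.] [490. 340.  92.] [450. 337.  90.]
92 6 [446. 333.  92.] [449. 339.  95.] [447. 337.  94.]
96 7 [446. 336.  96.] [455. 339. 100.] [448. 337.  98.]
100 3 [447. 338. 100.] [449. 339. 104.] [448. 339. 102.]
104 5 [444. 337. 104.] [453. 339. 108.] [446. 338. 107.]
108 2 [447. 339. 109.] [452. 339. 110.] [449. 339. 110.]
```

The fingertips are actually only about 1 mm ahead of the reported TCP, not 25 mm. I'll descend 8 mm more and close.

>>> carry_out(
  offset=[
    [0.001,0.001,0.003],
    [0.001,0.001,0.006],
    [0.001,0.001,0.008],
    [0.001,0.001,0.008],
    [0.001,0.001,0.008],
    [0.001,0.001,0.008],
    [0.001,0.001,0.008],
    [0.001,0.001,0.008],
    [0.001,0.001,0.008],
    [0.001,0.001,0.008],
  ],
  twist=[0,0,0,0,0,0,0,0,0,0],
  gripper=[0.025,0.025,0.025,0.025,0.0,0.0,0.0,0.0,0.0,0.0],
  force=10,
)

```text
t: 11.55
tcp_pos: [0.4701, 0.3306, 0.0708]
eef_rot: [3.141, -0.0, 1.511]
ft_force: [-0.0, -0.8, -0.7]
finger_gap: 0.089
finger_force: 10.0
```

Gripped at 7.8 mm with 10 N. Next I'll lift, go to the plate's front edge and turn so cell y lies along photometer x. Pushing the cell's foot against the plate edge there will pre-tilt it by 25° in the grip.

>>> carry_out(
  offset=[
    [0,0,-0.01],
    [0,0,-0.03],
    [0,0,-0.05],
    [-0.02,0.002,-0.05],
    [-0.04,0.004,-0.05],
    [-0.06,0.005,-0.05],
    [-0.08,0.006,-0.05],
    [-0.1,0.008,-0.05],
    [-0.12,0.009,-0.05],
    [-0.14,0.01,-0.05],
    [-0.16,0.012,-0.05],
    [-0.18,0.013,-0.05],
    [-0.2,0.014,-0.05],
    [-0.22,0.015,-0.05],
    [-0.24,0.016,-0.05],
    [-0.2547,0.0164,-0.05],
    [-0.2547,0.0164,-0.05],
    [-0.2547,0.0164,-0.05],
    [-0.2547,0.0164,-0.05],
  ],
  twist=[0,0,0,5,11,17,23,29,35,41,47,53,58,63,68,72,72,72,72],
  gripper=[0,0,0,0,0,0,0,0,0,0,0,0,0,0,0,0,0,0,0],
)

```text
t: 13.13
tcp_pos: [0.4713, 0.0762, 0.1212]
eef_rot: [-3.141, -0.001, 0.257]
ft_force: [-0.8, 0.4, -0.5]
finger_gap: 0.087
finger_force: 10.0
```

```bash
python3 - <<'E'
from h import *
s,p,d,W,c=cloud("scene");print(s["tcp_pos"],s["eef_rot"],s["finger_gap"]*87,s["q"].round(2))
T=s["tcp_pos"];m=(d>0)&(np.hypot(W[...,0]-T[0],W[...,1]-T[1])<.03)&(W[...,2]>T[2]-.09)&(W[...,2]<T[2]+.005)
q=W[m]-T;print(len(q),(q.min(0)*1e3).round(),(q.max(0)*1e3).round())
for lo in range(-75,6,10):
    k=q[(q[:,2]*1e3>=lo)&(q[:,2]*1e3<lo+10)]*1e3
    if len(k):print(lo,len(k),k.min(0).round(),k.max(0).round(),np.median(k,0).round())
E
```

```text
[0.47134634 0.07621905 0.12115396] [-3.14130216e+00 -6.47500882e-04  2.57026935e-01] 7.604802603789517 [ 0.39  0.12 -0.67  1.97  0.08  1.08 -1.63]
387 [-17. -17. -72.] [10. 16.  5.]
-75 26 [-15. -12. -72.] [  8.  13. -65.] [ -8.   8. -68.]
-65 52 [-15. -17. -65.] [  7.  16. -55.] [ -9.   8. -59.]
-55 50 [-16. -14. -55.] [  8.  13. -45.] [ -9.   9. -49.]
-45 47 [-16. -16. -44.] [  9.  13. -35.] [-10.   8. -40.]
-35 53 [-17. -16. -34.] [  8.  15. -25.] [-10.   8. -30.]
-25 53 [-15. -14. -25.] [  9.  14. -15.] [ -9.   8. -20.]
-15 77 [-16. -17. -15.] [10. 14. -5.] [-8.  6. -8.]
-5 29 [-15. -17.  -4.] [ 6. 12.  5.] [-8.  0.  1.]
```

>>> carry_out(
  offset=[
    [0,0,0.02],
    [0,0,0.04],
    [0,0,0.0445],
    [0,0,0.0445],
    [0.005,0,0.0445],
    [0.01,0,0.0445],
    [0.013,0,0.0445],
    [0.016,0,0.0445],
    [0.019,0,0.0445],
    [0.022,0,0.0445],
    [0.025,0,0.0445],
    [0.028,0,0.0445],
    [0.031,0,0.0445],
    [0.034,0,0.0445],
    [0.037,0,0.0445],
    [0.039,0,0.0445],
    [0.039,0,0.0445],
    [0.039,0,0.0445],
  ],
  twist=[0,0,0,0,0,0,0,0,0,0,0,0,0,0,0,0,0,0],
  gripper=[0,0,0,0,0,0,0,0,0,0,0,0,0,0,0,0,0,0],
)

```text
t: 14.68
tcp_pos: [0.509, 0.0852, 0.0761]
eef_rot: [-3.141, 0.0, 0.255]
ft_force: [-0.6, -0.1, 0.6]
finger_gap: 0.086
finger_force: 10.0
```

>>> carry_out(
  offset=[
    [-0.01,0,0],
    [-0.02,0,0],
    [-0.02,0,-0.02],
    [-0.02,0,-0.05],
    [-0.02,0,-0.08],
    [-0.02,0,-0.08],
    [-0.02,0,-0.08],
  ],
  twist=[0,0,0,0,0,0,0],
  gripper=[0,0,0,0,0,0,0],
)

```text
t: 15.27
tcp_pos: [0.49, 0.0799, 0.1577]
eef_rot: [3.14, -0.003, 0.254]
ft_force: [0.3, 0.3, -0.9]
finger_gap: 0.086
finger_force: 10.0
```

```bash
cat >> h.py <<'E'
YAW=.2555
def tilt(dirv,name="scene"):
    # cell faces below the TCP: fit plane through biggest faces; report normals
    s,p,d,W,c=cloud(name);T=s["tcp_pos"]
    m=(d>0)&(np.linalg.norm((W-T)[...,:2],axis=-1)<.055)&(W[...,2]>T[2]-.08)&(W[...,2]<T[2]-.008)
    q=(W[m]-T)*1e3;a=np.array([*dirv]);b=np.array([-a[1],a[0]])
    return s,np.c_[q[:,:2]@a,q[:,:2]@b,q[:,2]],m,p
E
python3 - <<'E'
from h import *
s,q,m,p=tilt((np.cos(YAW),np.sin(YAW)));print(s["tcp_pos"],s["eef_rot"],s["finger_gap"]*87,s["ft_force"])
for lo in range(-75,0,8):
    k=q[(q[:,2]>=lo)&(q[:,2]<lo+8)]
    if len(k)>3:print(lo,len(k),k.min(0).round(),k.max(0).round(),np.median(k,0).round())
u=np.argwhere(m).mean(0).astype(int);p=p[u[0]-55:u[0]+35,u[1]-60:u[1]+60]
cv2.imwrite("pics/s3.png",cv2.resize(p,(800,600),interpolation=cv2.INTER_CUBIC))
E
```

```text
[0.48995829 0.07992219 0.15768715] [ 3.13999221 -0.00330744  0.25441715] 7.484133663708089 [ 0.29047426  0.26094922 -0.94509681]
-75 6 [-24.   8. -69.] [-14.  11. -68.] [-18.   9. -68.]
-67 36 [-39. -10. -67.] [-11.  12. -59.] [-29.  10. -62.]
-59 56 [-39. -16. -59.] [ -9.  12. -51.] [-33.   9. -55.]
-51 49 [-36. -15. -51.] [ -5.  13. -43.] [-26.   9. -47.]
-43 54 [-32. -13. -43.] [ -4.  12. -35.] [-27.   9. -39.]
-35 56 [-31. -14. -35.] [  2.  13. -27.] [-24.   9. -31.]
-27 60 [-26. -14. -27.] [  2.  12. -19.] [-21.   9. -23.]
-19 54 [-23. -14. -19.] [  7.  13. -11.] [-18.   9. -15.]
-11 33 [-20. -12. -11.] [ 7. 14. -8.] [-12.   7. -10.]
```

View pics/s3.png

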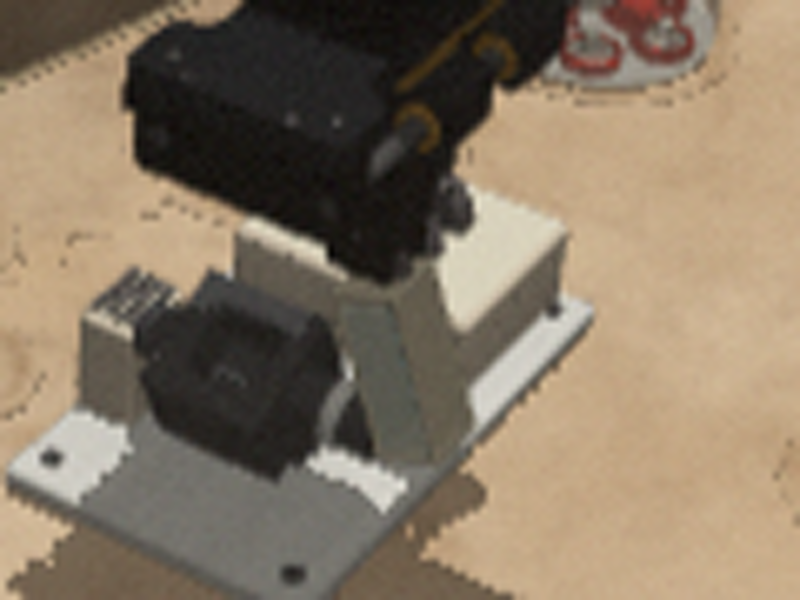

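The crop shows the cell held by the bar and leaning about 23–25° (centre near (400,375)), with the well mouth at (240,340). Next I'll turn back and look at the well with the wrist camera.

>>> carry_out(
  offset=[
    [0,0,-0.03],
    [0,0,-0.06],
    [0,0,-0.09],
    [0.005,0.013,-0.09],
    [0.01,0.025,-0.09],
    [0.02,0.05,-0.09],
    [0.03,0.075,-0.09],
    [0.04,0.1,-0.09],
    [0.05,0.125,-0.09],
    [0.06,0.15,-0.09],
    [0.066,0.162,-0.09],
    [0.066,0.162,-0.09],
    [0.066,0.162,-0.09],
    [0.066,0.162,-0.09],
    [0.066,0.162,-0.09],
    [0.066,0.162,-0.09],
    [0.066,0.162,-0.09],
    [0.066,0.162,-0.09],
  ],
  twist=[-6,-12,-18,-24,-30,-36,-42,-48,-54,-60,-66,-72,-78,-84,-90,-90,-90,-90],
  gripper=[0,0,0,0,0,0,0,0,0,0,0,0,0,0,0,0,0,0],
)

```text
t: 16.82
tcp_pos: [0.5938, -0.0601, 0.2453]
eef_rot: [-3.14, -0.001, 1.822]
ft_force: [-0.2, 0.9, 0.0]
finger_gap: 0.085
finger_force: 10.0
```

```bash
python3 - <<'E'
from h import *
s,p,d,W,c=cloud();print(s["t"],s["tcp_pos"],s["eef_rot"],s["finger_gap"]*87);cv2.imwrite("pics/w6.png",p)
np.savez("pics/w6",W=W,d=d,p=p)
C=np.array([.5777,.0123]);x=np.array([np.cos(YAW),np.sin(YAW)]);y=np.array([-x[1],x[0]])
L=np.stack([(W[...,:2]-C)@x,(W[...,:2]-C)@y,W[...,2]],-1)*1e3
v,u=np.mgrid[0:400,0:640]
m=(d>0)&(abs(L[...,2]-12)<1.5)&(abs(L[...,0])<80)&(L[...,1]>-60)&(L[...,1]<125)
q=L[m];print("plate",m.sum(),np.percentile(q[:,0],[.3,99.7]),np.percentile(q[:,1],[.3,99.7]),cv2.minAreaRect(q[:,:2].astype(np.float32)))
# mouth plane: n=(0,sin25,cos25)
w=L[...,1]*np.sin(np.radians(25))+L[...,2]*np.cos(np.radians(25));uu=L[...,1]*np.cos(np.radians(25))-L[...,2]*np.sin(np.radians(25))
b=(d>0)&(abs(L[...,0])<60)&(L[...,1]>0)&(L[...,1]<115)&(L[...,2]>35)
h=np.histogram(w[b],np.arange(40,130,1));i=h[0].argmax();print("w hist",[(int(h[1][k]),int(h[0][k])) for k in range(len(h[0])) if h[0][k]>40])
np.savez("pics/L6",L=L,w=w,u=uu,b=b)
E
```

```text
16.8167 [ 0.59383652 -0.0601105   0.24526071] [-3.14034730e+00 -5.15723334e-04  1.82212084e+00] 7.363833793733715
plate 7712 [-64.07522287  64.25648925] [-57.59249128 106.75479557] ((0.05490875244140625, 23.628780364990234), (166.8148193359375, 129.46751403808594), 89.86713409423828)
w hist [(45, 43), (57, 52), (58, 154), (59, 151), (60, 75), (61, 65), (62, 46), (63, 77), (64, 69), (65, 77), (66, 78), (67, 101), (68, 126), (69, 109), (70, 110), (71, 128), (72, 127), (73, 156), (74, 149), (75, 169), (76, 177), (77, 210), (78, 170), (79, 180), (80, 244), (81, 272), (82, 147), (83, 275), (84, 864), (85, 643), (86, 73)]
```

```bash
python3 - <<'E'
from h import *
D=np.load("pics/L6.npz");L,w,u,b=D["L"],D["w"],D["u"],D["b"]
m=b&(abs(w-84.7)<1.4)
n,lab,st,_=cv2.connectedComponentsWithStats(m.astype(np.uint8));k=1+st[1:,4].argmax();m=lab==k
q=np.c_[L[m][:,0],u[m]];print(m.sum(),np.median(w[m]),cv2.minAreaRect(q.astype(np.float32)),np.percentile(q,[.5,99.5],axis=0))
A=np.c_[L[m],np.ones(m.sum())];pl=np.linalg.lstsq(A[:,[0,1,3]],A[:,2],rcond=None)[0];print("slope",np.degrees(np.arctan(pl[:2])),pl)
cs,hi=cv2.findContours(m.astype(np.uint8),cv2.RETR_CCOMP,cv2.CHAIN_APPROX_NONE)
holes=[cs[i] for i in range(len(cs)) if hi[0,i,3]>=0];H=max(holes,key=cv2.contourArea)[:,0]
H=[h for h in H];e=np.array([[L[y,x,0],u[y,x]] for x,y in H]);print("hole",len(e),cv2.minAreaRect(e.astype(np.float32)),np.percentile(e,[2,98],axis=0))
# floor points
f=b|((abs(L[...,0])<60)&(L[...,1]>0)&(L[...,1]<115)&(L[...,2]>20));f&=(abs(w-58.7)<1.2);g=np.c_[L[f][:,0],u[f]];print("floor",f.sum(),np.median(w[f]),np.percentile(g,[2,98],axis=0))
E
```

```text
1697 84.80766150847394 ((-0.2758979797363281, 24.244504928588867), (51.59877395629883, 51.002479553222656), 89.67449188232422) [[-24.76648609  -1.37352391]
 [ 25.02721     49.3021504 ]]
slope [ -0.07789015 -25.08890662] [-1.35944035e-03 -4.68198150e-01  9.36673355e+01]
hole 113 ((0.016613006591796875, 23.768218994140625), (31.71709632873535, 30.765583038330078), 89.1628189086914) [[-15.20432455   8.00720815]
 [ 15.43816618  39.25564399]]
floor 335 58.83985280912748 [[-15.83161781  -1.13206173]
 [ 38.11743355  38.41679378]]
```

```bash
python3 - <<'E'
from h import *
x=np.array([np.cos(YAW),np.sin(YAW)])
for n in ("scene",):
    s,q,m,p=tilt(x,n);print(s["tcp_pos"],s["eef_rot"],len(q))
    print(np.histogram(q[:,0],np.arange(-30,30,3)))
    k=q[(q[:,0]<-9)&(q[:,0]>-17)&(q[:,2]<-8)];print(len(k),cv2.minAreaRect(k[:,1:].astype(np.float32)))
    for lo in range(-72,0,8):
        j=k[(k[:,2]>=lo)&(k[:,2]<lo+8)]
        if len(j)>2:print(lo,len(j),j.min(0).round(),j.max(0).round())
E
```

```text
[ 0.59397806 -0.06006345  0.24556213] [-3.14074299e+00 -3.49061987e-04  1.82273376e+00] 286
(array([  0,   0,   0,   0,   3, 112,  26,  23,  23,  19,  24,  17,  21,
        17,   1,   0,   0,   0,   0]), array([-30, -27, -24, -21, -18, -15, -12,  -9,  -6,  -3,   0,   3,   6,
         9,  12,  15,  18,  21,  24,  27]))
141 ((-14.752117156982422, -36.4029426574707), (65.94623565673828, 26.88675308227539), 69.61309814453125)
-72 10 [-13. -28. -70.] [ -9. -13. -64.]
-64 15 [-14. -36. -64.] [ -9.  -9. -57.]
-56 18 [-15. -33. -56.] [-11.  -6. -48.]
-48 21 [-15. -32. -48.] [ -9.  -4. -40.]
-40 18 [-14. -28. -40.] [ -9.  -1. -32.]
-32 19 [-15. -25. -32.] [-11.   3. -24.]
-24 20 [-15. -22. -24.] [ -9.   5. -16.]
-16 20 [-14. -19. -16.] [-11.   9.  -8.]
```

Tilt is about 20.5°, and the well's mouth centre (photometer frame) is x'=0, u=23.9, w=84.8 mm. The 2.5 mm clearance allows that tilt. Moving to 11 mm above the mouth.

>>> carry_out(
  offset=[
    [0.02,0.001,0],
    [0.045,0.002,0],
    [0.07,0.002,0],
    [0.095,0.002,0],
    [0.12,0.002,0],
    [0.145,0.002,0],
    [0.162,0.002,0],
    [0.162,0.002,0.02],
    [0.162,0.002,0.04],
    [0.162,0.002,0.06],
    [0.162,0.002,0.08],
    [0.162,0.002,0.095],
    [0.162,0.002,0.103],
    [0.162,0.002,0.103],
    [0.162,0.002,0.103],
    [0.162,0.002,0.103],
  ],
  twist=[0,0,0,0,0,0,0,0,0,0,0,0,0,0,0,0],
  gripper=[0,0,0,0,0,0,0,0,0,0,0,0,0,0,0,0],
)

```text
t: 18.25
tcp_pos: [0.5561, 0.0975, 0.1443]
eef_rot: [3.14, 0.0, 1.825]
ft_force: [-0.5, 0.1, -0.3]
finger_gap: 0.084
finger_force: 10.0
```

```bash
cat >> h.py <<'E'
C=np.array([.5777,.0123]);XP=np.array([np.cos(YAW),np.sin(YAW)]);YP=np.array([-XP[1],XP[0]])
def pf(P): 
    P=np.asarray(P);return np.stack([(P[...,:2]-C)@XP,(P[...,:2]-C)@YP,P[...,2]],-1)*1e3
def chk():
    s,p,d,W,c=cloud("scene");L=pf(W);T=pf(s["tcp_pos"])
    print("t",round(s["t"],2),"tcp'",T.round(1),"yaw",(s["eef_rot"][2]-YAW-np.pi/2).round(4),"gap",round(s["finger_gap"]*87,1),"F",s["ft_force"].round(1))
    w=L[...,1]*np.sin(np.radians(25))+L[...,2]*np.cos(np.radians(25))
    k=L[(d>0)&(abs(L[...,0]+13.)<3.5)&(w>87)&(L[...,2]<T[2]-4)&(abs(L[...,1]-T[1])<50)]
    print("win",len(k),cv2.minAreaRect(k[:,1:].astype(np.float32)),np.median(k[:,0]))
E
python3 -c "
from h import *
chk()"
```

```text
t 18.25 tcp' [  0.6  87.9 144.3] yaw -0.0011 gap 7.3 F [-0.5  0.1 -0.3]
win 147 ((70.87902069091797, 104.130615234375), (76.57311248779297, 31.636945724487305), 60.79213333129883) -12.467361467632312
```

>>> carry_out(
  offset=[
    [-0.0017,-0.0005,0.0036],
    [-0.0034,-0.0005,0.0072],
    [-0.0051,-0.0005,0.0109],
    [-0.0063,-0.0005,0.0136],
    [-0.0076,-0.0005,0.0163],
    [-0.0085,-0.0005,0.0181],
    [-0.0093,-0.0005,0.0199],
    [-0.0093,-0.0005,0.0199],
  ],
  twist=[0,0,0,0,0,0,0,0],
  gripper=[0,0,0,0,0,0,0,0],
)

```text
t: 18.97
tcp_pos: [0.5572, 0.0879, 0.1228]
eef_rot: [-3.141, -0.0, 1.825]
ft_force: [0.7, 0.6, -0.9]
finger_gap: 0.087
finger_force: 10.0
```

```bash
python3 - <<'E'
from h import *
chk()
p,_=bot.snapshot("scene");u=proj(cam("scene"),bot.sense()["tcp_pos"]).astype(int)
cv2.imwrite("pics/s4.png",cv2.resize(p[u[1]-20:u[1]+70,u[0]-60:u[0]+60],(800,600),interpolation=cv2.INTER_CUBIC))
E
```

```text
t 18.97 tcp' [ -0.8  78.3 122.8] yaw -0.0009 gap 7.5 F [ 0.7  0.6 -0.9]
win 117 ((66.09762573242188, 93.84508514404297), (51.79590606689453, 27.531099319458008), 66.68141174316406) -13.561267000096413
```

View pics/s4.png

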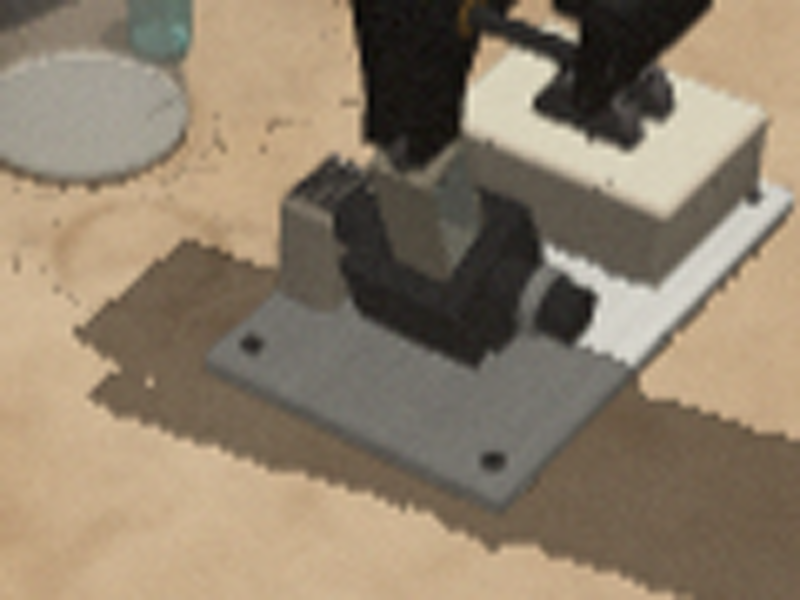

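The crop shows the cell's foot entering the well mouth (430,270), tilted along its axis. Continuing down.

>>> carry_out(
  offset=[
    [-0.0008,0.0003,0.0018],
    [-0.0017,0.0003,0.0036],
    [-0.0025,0.0003,0.0054],
    [-0.0034,0.0003,0.0072],
    [-0.0042,0.0003,0.009],
    [-0.0051,0.0003,0.0109],
    [-0.0051,0.0003,0.0109],
  ],
  twist=[0,0,0,0,0,0,0],
  gripper=[0,0,0,0,0,0,0],
)

```text
t: 19.65
tcp_pos: [0.5587, 0.083, 0.1119]
eef_rot: [-3.141, -0.0, 1.825]
ft_force: [-0.1, 0.6, -0.1]
finger_gap: 0.086
finger_force: 10.0
```

```bash
python3 -c "
from h import *
chk();chk()"
```

```text
t 19.65 tcp' [ -0.5  73.2 111.9] yaw -0.0008 gap 7.5 F [-0.1  0.6 -0.1]
win 91 ((64.03086853027344, 88.86355590820312), (42.4957160949707, 25.17486000061035), 69.83523559570312) -13.328360309249307
t 19.7 tcp' [ -0.5  73.3 112.1] yaw -0.0009 gap 7.4 F [ 0.3  0.4 -1.5]
win 93 ((69.03219604492188, 86.25541687011719), (40.542606353759766, 37.96754837036133), 63.853538513183594) -13.485558545362862
```

>>> carry_out(
  offset=[
    [0.001,0.0003,0.0],
    [0.002,0.0003,0.0005],
    [0.003,0.0003,0.001],
    [0.003,0.0003,0.002],
    [0.003,0.0003,0.003],
    [0.003,0.0003,0.004],
    [0.003,0.0003,0.004],
    [0.003,0.0003,0.004],
  ],
  twist=[0,0,0,0,0,0,0,0],
  gripper=[0,0,0,0,0,0,0,0],
)

```text
t: 20.42
tcp_pos: [0.5585, 0.0865, 0.1085]
eef_rot: [3.141, -0.0, 1.826]
ft_force: [0.0, 1.4, 2.2]
finger_gap: 0.086
finger_force: 10.0
```

```bash
python3 -c "
from h import *
chk();chk()"
```

```text
t 20.42 tcp' [  0.2  76.6 108.5] yaw -0.0005 gap 7.5 F [0.  1.4 2.2]
win 89 ((65.9933090209961, 85.8643798828125), (37.558685302734375, 26.205995559692383), 67.00743865966797) -12.666953121244234
t 20.47 tcp' [  0.2  76.6 108.5] yaw -0.0006 gap 7.4 F [0.4 0.4 2. ]
win 89 ((67.75065612792969, 85.53822326660156), (37.645904541015625, 31.15273666381836), 65.59664916992188) -12.678939645331576
```

About 2 N of contact, as expected at the floor. Release, lift and verify.

>>> carry_out(
  offset=[
    [0,0,0],
    [0,0,0],
    [0,0,0],
    [0,0,0],
    [0,0,0],
    [0,0,-0.01],
    [0,0,-0.03],
    [0,0,-0.07],
    [-0.03,0,-0.11],
    [-0.07,0,-0.14],
    [-0.11,0,-0.14],
    [-0.14,0,-0.14],
    [-0.14,0,-0.14],
    [-0.14,0,-0.14],
  ],
  twist=[0,0,0,0,0,0,0,0,0,0,0,0,0,0],
  gripper=[0.022,0.022,0.022,0.022,0.022,0.022,0.022,0.022,0.022,0.022,0.022,0.022,0.022,0.022],
)

```text
t: 21.68
tcp_pos: [0.594, -0.0526, 0.2487]
eef_rot: [-3.142, 0.0, 1.82]
ft_force: [0.3, 1.8, -1.2]
finger_gap: 0.252
finger_force: 0.0
```

```bash
cat > v.py <<'E'
from h import *
s,p,d,W,c=cloud();L=pf(W);print(s["t"],pf(s["tcp_pos"]).round(1),s["finger_gap"]*87)
a=np.radians(25);w=L[...,1]*np.sin(a)+L[...,2]*np.cos(a);u=L[...,1]*np.cos(a)-L[...,2]*np.sin(a)
b=(d>0)&(abs(L[...,0])<18)&(abs(u-24)<22)
for lo,hi in((83,86.5),(118,127),(128,135)):
    m=b&(w>lo)&(w<hi);q=np.c_[L[m][:,0],u[m]]
    if m.sum()>8:
        print(lo,m.sum(),np.median(w[m]),cv2.minAreaRect(q.astype(np.float32)))
        A=np.c_[L[m][:,:2],np.ones(m.sum())];pl=np.linalg.lstsq(A,L[m][:,2],rcond=None)[0];print("  slopes",np.degrees(np.arctan(pl[:2])).round(1))
# lever: knob
m=(d>0)&(L[...,2]>90)&(abs(L[...,0])<60)&(L[...,1]<-20)&(L[...,1]>-100)&(L[...,2]<125)
if m.sum()>5:
    q=L[m];print("knob",m.sum(),q.mean(0).round(1),q.min(0).round(1),q.max(0).round(1))
m=(d>0)&(L[...,2]>58)&(L[...,2]<75)&(abs(L[...,0])<60)&(L[...,1]<-20)&(L[...,1]>-100)
q=L[m];print("drum",m.sum(),q.min(0).round(1),q.max(0).round(1)) if m.sum() else 0
E
python3 v.py
```

```text
21.6833 [ -0.7 -66.9 248.7] 21.9269221243753
83 604 84.72633860377857 ((0.032978057861328125, 23.945571899414062), (43.80485153198242, 35.898067474365234), 89.92562866210938)
  slopes [ -0.2 -25.3]
118 652 123.11590243752019 ((-0.2706718444824219, 26.144474029541016), (25.85331916809082, 24.18559455871582), 89.6529312133789)
  slopes [ -0.1 -22.5]
128 234 131.1951202020549 ((-0.693718433380127, 26.37576675415039), (21.348228454589844, 7.574061393737793), 89.51624298095703)
  slopes [  2.9 -23.9]
knob 295 [ -0.7 -60.9 114.1] [ -7.7 -69.8 104.1] [  6.3 -53.7 117.9]
drum 797 [-20.5 -83.4  58. ] [ 19.7 -40.4  74.8]
```

```bash
cat > v2.py <<'E'
from h import *
s,p,d,W,c=cloud();L=pf(W);a=np.radians(25)
w=L[...,1]*np.sin(a)+L[...,2]*np.cos(a);u=L[...,1]*np.cos(a)-L[...,2]*np.sin(a)
m=(d>0)&(abs(L[...,0])<11)&(abs(L[...,0])>6)&(abs(u-26)<10)&(w>115)&(w<128)
A=np.c_[L[m][:,0],u[m]-26,np.ones(m.sum())]
pl=np.linalg.lstsq(A,w[m],rcond=None)[0];r=w[m]-A@pl;print("top dev deg",np.degrees(np.arctan(pl[:2])).round(2),"w",pl[2].round(2),"res",r.std().round(2),m.sum())
m=(d>0)&(abs(w-84.8)<1.5)&(abs(L[...,0])<25)&(abs(u-24)<25)&((abs(L[...,0])>17)|(u<7))
A=np.c_[L[m][:,0],u[m]-24,np.ones(m.sum())]
pl=np.linalg.lstsq(A,w[m],rcond=None)[0];print("mouth dev",np.degrees(np.arctan(pl[:2])).round(2),pl[2].round(2),m.sum())
E
python3 v2.py
```

```text
top dev deg [-0.01 -1.96] w 123.31 res 0.58 244
mouth dev [-0.06  0.1 ] 84.92 1012
```

The cell is home: its top is 38.4 mm above the mouth plane against 38.0 nominal, leaning 2° into the clearance. The lever is upright in its third notch, so it needs one click. I'll straddle the knob with the fingers along photometer x.

>>> carry_out(
  offset=[
    [0.0055,0,0],
    [0.0055,0,0.02],
    [0.0055,0,0.05],
    [0.0055,0,0.08],
    [0.0055,0,0.1],
    [0.0055,0,0.12],
    [0.0055,0,0.13],
    [0.0055,0,0.138],
    [0.0055,0,0.146],
    [0.0055,0,0.146],
    [0.0055,0,0.146],
    [0.0055,0,0.146],
  ],
  twist=[0,0,0,0,0,0,0,0,0,0,0,0],
  gripper=[0.032,0.032,0.032,0.032,0.032,0.032,0.032,0.032,0.032,0.032,0.032,0.032],
)

```text
t: 22.78
tcp_pos: [0.5929, -0.0438, 0.1034]
eef_rot: [3.14, 0.0, 1.826]
ft_force: [0.1, 0.2, 0.6]
finger_gap: 0.366
finger_force: 0.0
```

```bash
python3 -c "
from h import *
s=bot.sense();print(s['t'],pf(s['tcp_pos']),s['eef_rot'][2]-YAW-np.pi/2,s['ft_force'],s['finger_gap']*87)"
```

```text
22.7833 [  0.56537662 -58.09708982 103.36007944] -0.0005820766518274123 [0.11291483 0.16610024 0.62125335] 31.87427093786794
```

>>> carry_out(
  offset=[
    [-0.003,-0.004,0],
    [-0.003,-0.008,0],
    [-0.003,-0.01,0],
    [-0.003,-0.012,0],
    [-0.003,-0.014,0.001],
    [-0.003,-0.016,0.001],
    [-0.003,-0.018,0.001],
    [-0.003,-0.02,0.001],
    [-0.003,-0.022,0.001],
    [-0.003,-0.024,0.001],
    [-0.003,-0.025,0.001],
    [-0.003,-0.026,0.001],
    [-0.003,-0.026,0.001],
    [-0.003,-0.026,0.001],
    [-0.003,-0.026,0.001],
  ],
  twist=[0,0,0,0,0,0,0,0,0,0,0,0,0,0,0],
  gripper=[0.032,0.032,0.032,0.032,0.032,0.032,0.032,0.032,0.032,0.032,0.032,0.032,0.032,0.032,0.032],
)

```text
t: 24.03
tcp_pos: [0.5679, -0.0534, 0.1014]
eef_rot: [-3.142, -0.0, 1.826]
ft_force: [-0.4, -0.0, 0.1]
finger_gap: 0.366
finger_force: 0.0
```

```bash
python3 -c "
from h import *
s,p,d,W,c=cloud('scene');print(s['t'],pf(s['tcp_pos']),s['ft_force'],s['finger_gap']*87)
"
```

```text
24.0333 [-26.02639233 -61.05596501 101.35270929] [-0.4285593  -0.03720894  0.10369737] 31.868500157582886
```

>>> carry_out(
  offset=[
    [0,0,-0.01],
    [0,0,-0.03],
    [0,0,-0.06],
    [-0.006,0.013,-0.1],
    [-0.006,0.026,-0.14],
    [-0.006,0.026,-0.147],
    [-0.006,0.026,-0.147],
    [-0.006,0.026,-0.147],
    [-0.006,0.026,-0.147],
    [-0.006,0.026,-0.147],
  ],
  twist=[0,0,0,0,0,0,0,0,0,0],
  gripper=[0.032,0.032,0.032,0.032,0.032,0.032,0.032,0.032,0.032,0.032],
)

```text
t: 24.92
tcp_pos: [0.5937, -0.0528, 0.2471]
eef_rot: [-3.139, -0.001, 1.826]
ft_force: [0.4, 0.4, 0.3]
finger_gap: 0.366
finger_force: 0.0
```

```bash
python3 v.py; python3 v2.py
```

```text
24.9167 [ -1.  -67.  247.1] 31.87058424920524
83 583 84.83776426191513 ((-0.09936904907226562, 24.020702362060547), (43.979881286621094, 35.753204345703125), 89.93489837646484)
  slopes [ -0.1 -25.1]
118 678 123.1790885175467 ((-0.3898439407348633, 26.249521255493164), (24.86495590209961, 27.025516510009766), 0.15130898356437683)
  slopes [  0.2 -22.2]
128 236 131.01385109950152 ((-0.40502238273620605, 26.404178619384766), (22.701961517333984, 7.516266822814941), 89.92093658447266)
  slopes [ -1.7 -24.3]
knob 318 [-20.2 -60.9 109.8] [-28.3 -69.9  90.1] [-11.6 -53.7 114.4]
drum 971 [-20.1 -83.3  58.1] [ 20.1 -40.4  75. ]
top dev deg [ 0.11 -0.79] w 123.34 res 0.63 248
mouth dev [-0.04  0.13] 84.91 1015
```

```bash
python3 -c "
from station import bot
print(bot.sign_off())"
```

```text
the job is handed in; nothing more can be done
None
```

I handed the job in at about 25 s: the cell is fully home in the well with its windows along the light path (held only by its top bar), and the lever is in the fourth notch. I checked both by depth just before handing in; no verdict came back.

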